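# Rinse the washed glass and hold it dripping over its drain place

## Robot

A 6-joint arm with a two-finger parallel gripper is mounted at the origin on a cart in front of the work surface, level with it; the furniture and walls round the work are solid. World frame = base frame: x ahead of the robot, y to its left, z up, the work surface at z = 0. Lengths are in m, angles in rad, forces in N, time in s.
With the tool pointing down it reaches from about 0.3 to 0.775 m from the base axis. Payload 14.6 kg.
Tool frame: the origin (TCP) lies at the centre of the arm's flange, where the gripper is bolted on; the fingertips stand 199 mm ahead of it and the grasp point (between the pads) lies 180 mm ahead of it; z points along the fingers, y is the line along which they close (so a half turn about z gives the same grasp; the last joint's range is limited). The gripper opens to 94 mm and grips with 3 to 60 N. Pads are 16 mm wide; open, the fingers measure 119 mm over their backs; the gripper's body (75 mm by 177 mm) begins 78 mm behind the grasp point.
Start: joints at [-1.364, 0.3, 1.521, -0, 1.321, -0.067], TCP at [0.149, -0.53, 0.405] pointing down, gripper open.
Joint ranges: [-3.03, 3.03], [-0.79, 2.21], [0.23, 2.52], [-1.04, 4.18], [0, 3.07], [-2.55, 2.55]. Speed limits (rad/s): [2.22, 2.22, 2.57, 3.14, 3.14, 3.14].

## Interface

Orientations are given as [roll, pitch, yaw] about the fixed x, y, z axes, in that order (R = Rz(yaw) Ry(pitch) Rx(roll)).
In Python, from station import ctrl gives the robot as it stands. The module is installed in compiled form; this text tells all that it offers.
- The arm moves only by the tool servo_tool, never from a script. Its argument "motion" is a list of rows, each a list of 5 numbers: the closure, from 0 (fully open) to 1 (shut), then the shift along the world's x, y, z in cm, then the turn about the world's z in degrees. A call has 1 to 20 rows; each row is the pose to reach, as a shift and turn from the pose commanded when the call began; what a row does not reach only later rows make up. A row lasts 1/8 s, in which the tool goes at most 62.5 mm and 10.7 degrees, less where a joint would pass 70% of its speed; a pose out of reach is approached as far as the arm can. A call with a gripper value outside its range is refused whole. The fingers move at their own pace and stop on an object; "squeeze" is the grip in N (left out, the last holds). Time passes only in rows, so rows that repeat a pose let the fingers close. It gives the time, the measured TCP pose, the force, the opening and the grip force at its end, in the units of the state.
- ctrl.get_obs(): the state, without advancing time (a new reading comes with each control period).
- ctrl.camera(name): name is "side" or "top"; returns a dict with "image" (384x512x3 uint8, red, green, blue), "fx", "fy", "cx", "cy" (pixels), "dist" ([k1, k2, p1, p2, k3] as OpenCV has them; the pictures are not rectified), "camera_from_world" (4x4, takes a point from world to camera coordinates). Camera axes: x right, y up, looking along -z (the intrinsics and any distortion apply to the point x, -y, -z); pixel columns grow to the right and rows downward; lengths in m; the calibration is good to about 2 mm. A picture is of the moment at which its call begins. There is no depth.
- ctrl.hand_in(): hands the job in; it is judged then, once.
The state is a dict: "time_s": time; "qpos": joint angles; "joint_vel": joint speeds; "tau": joint torques, N m; "ee_pos": TCP position; "eef_rot": TCP orientation; "force": force on the tool from outside, world axes, zero at the start; "moment": the same for the moment, N m; "grip_width": finger opening in m; "grip_force": force on a finger pad.
Only numpy, scipy, OpenCV 4.12 (cv2) and the standard library are available. Lean on these libraries where they do the work, as an engineer would, in place of code of your own. Each camera call takes 0.05 s, during which the arm holds its last target. There are 200 camera calls.

## Task

Rinse the washed glass that stands by itself, mouth down, at the back of the worktop: press it mouth down, centred, onto the star of the glass rinser beside the sink until the sprung star is fully down, and keep it steadily down for about two seconds. Then carry it, still mouth down, over the things in the way to the draining tray and let it drip over the one empty drip mat: hold it there level, centred over that mat and about a finger's breadth above it, touching nothing. Finish while still holding it there, do not put it down; press gently, and do not disturb the two glasses already draining, the mug or the jar.

Things in the scene. Friction and masses are not known exactly. Their poses are not given: they have to be found in the camera images.
- glass: the glass to rinse: clear waisted tumbler, 84 mm tall, alone, mouth down behind jar and mug. Mouth (below) 65 mm across, foot (on top) 45 mm. Grip the bulge 15 to 35 mm below the foot, 57 to 60 mm across (to fingers the waist is filled out: the side counts as straight, 64 mm at the mouth). 55 to 100 g. Origin: centre of the foot, 84 mm above the worktop; z axis points down to the mouth
- glass_mouth (a point): centre of that glass's mouth, in the plane of its rim (its lowest point while it is mouth down), 84 mm below the foot
- star (a joint): how far the rinser's star is pressed down, m: 0 at rest, 0.010 fully down on its stop; a spring pushes it up with 2 N at rest, 6 N fully down, and it comes up by itself
- star_top (a point): glass rinser: a steel drip tray 140 x 160 x 20 mm, fixed, with a round collar (76 mm across, top 27.5 mm above the worktop) in its middle and on it a steel six-armed star, 86 mm across, that moves straight down. This point is the centre of the star at the level of the arms' upper faces, on which a glass's rim is pressed; 44 mm above the worktop at rest. A spray nozzle 25 mm across rises 10 mm above it in the centre and enters the glass.
- drain_tray: draining tray: low aluminium tray, fixed, 310 mm along its x axis, 112 mm along y, rim 16 mm high; origin at the centre of its underside on the worktop. Three round drip mats, 88 mm across, lie in it in a row along its x axis, 98 mm apart, the middle one at the tray's centre; two carry a glass, one (any of the three) is empty
- mat_free_top (a point): centre of the upper face of the empty drip mat (grey, with raised ribs like spokes), 13 mm above the worktop
- glass_a: a glass like the first, already draining mouth down on a drip mat; leave it alone. Origin: centre of its foot, on top, 97 mm above the worktop
- glass_b: the other glass already draining mouth down on a drip mat; leave it alone. Origin: centre of its foot, on top, 97 mm above the worktop
- dark_mug: dark mug, 97 mm tall, 82 mm across, standing upright near the front of the worktop with a handle on one side; leave it alone. Origin: centre of the underside of its bounding box
- tall_jar: lidded round jar, 80 mm across, 163 mm tall, standing between rinser and draining tray; leave it alone. Origin: centre of its underside
Mind the look-alikes: they are no part of the job. Leave any turquoise look-alike of the glass alone.

How it is judged:
On the way:
1. the glass, mouth down and centred on the star, keeps the star fully down for about two seconds (value of joint star above 0.008 m and horizontal distance between glass_mouth and star_top below 0.012 m and contact force between glass and star above 2 N and angle between glass's own z axis and vertical above 3 rad), for 1.5 s.
At the end, for the whole second after the job is handed in: The glass is held by the fingers, still and mouth down (within 8 degrees), its mouth centred within 10 mm over the empty drip mat and its rim 5 to 32 mm above the mat's upper face; it touches nothing else, and the rinser's star has come back up (horizontal distance between glass_mouth and mat_free_top below 0.01 m and height (world z) of glass_mouth between 0.018 and 0.045 m and angle between glass's own z axis and vertical above 3 rad and contact force between the fingers and glass above 1 N and contact force between glass and drain_tray below 0.1 N and contact force between glass and glass_a below 0.1 N and contact force between glass and glass_b below 0.1 N and linear speed of glass below 0.02 m/s and value of joint star below 0.002 m); the arm keeps its last pose, push and grip.
It fails at once if a glass already draining, the mug or the jar is shifted by more than 12 mm (distance of any of glass_a, glass_b, dark_mug, tall_jar from where it was at the start of the episode above 0.012 m).
It fails at once if the glass is pressed on the rinser with more than 40 N (contact force between glass and star above 40 N).
It fails at once if the glass is tipped by more than about 30 degrees (angle between glass's own z axis and vertical below 2.62 rad).
It also fails if it takes over 54 s, if anything falls off the work surface, if the arm or the gripper's body presses on something with over 40 N, if the wrist force passes 120 N, or if a joint passes its speed limit or range.

## Working session

There is one attempt and no reset: what is moved stays moved. The work goes in short steps, Python scripts to look and compute and a tool call to move; the robot and the scene stay as the last step left them, time stands still between calls to the robot, and variables do not carry over. Pictures are saved under pics/ and viewed, at most 10 in all, crops included, and the job is handed in when it is done.

Besides the shell and the picture viewer there is one more tool, called after "Request:" by a JSON object that holds its "name" and its "arguments". servo_tool: Moves the arm, as the interface text tells. Its arguments: {"type":"object","properties":{"motion":{"type":"array","items":{"type":"array","items":{"type":"number"}}},"squeeze":{"type":"number"}},"required":["motion"]}

```bash
mkdir -p pics; cat > h.py <<'E'
import numpy as np, cv2, pickle
def ray(c,u,v):
    K=np.array([[c["fx"],0,c["cx"]],[0,c["fy"],c["cy"]],[0,0,1]])
    p=cv2.undistortPoints(np.array([[[u,v]]],float),K,np.array(c["dist"],float))[0,0]
    T=np.array(c["camera_from_world"]);R=T[:3,:3];t=T[:3,3]
    return -R.T@t, R.T@np.array([p[0],-p[1],-1])
def at_z(c,u,v,z):
    o,d=ray(c,u,v); return o+d*(z-o[2])/d[2]
def proj(c,P):
    T=np.array(c["camera_from_world"]);P=np.atleast_2d(P);q=P@T[:3,:3].T+T[:3,3]
    K=np.array([[c["fx"],0,c["cx"]],[0,c["fy"],c["cy"]],[0,0,1]])
    return cv2.projectPoints(q*[1,-1,-1],np.zeros(3),np.zeros(3),K,np.array(c["dist"],float))[0][:,0]
def snap(tag):
    from station import ctrl
    r={}
    for n in("top","side"):
        r[n]=ctrl.camera(n); cv2.imwrite(f"pics/{tag}_{n}.png",r[n]["image"][:,:,::-1])
    pickle.dump(r,open(f"{tag}.pkl","wb")); return r
E
python3 - <<'E'
from h import *
from station import ctrl
r=snap("a")
for n in r:
    c=r[n];print(n,ray(c,256,192),c["fx"],c["dist"])
a=np.hstack([r["top"]["image"],r["side"]["image"]])
print(ctrl.get_obs())
E
```

```text
top (array([0.35227753, 0.00166587, 1.05431311]), array([ 0.23145784,  0.04226336, -0.97203823])) 358.5654145701417 [-0.10732962  0.          0.          0.          0.        ]
side (array([0.38057881, 0.97219171, 0.45058605]), array([ 0.17514475, -0.91688589, -0.35868029])) 460.378252955521 [-0.14185663  0.          0.          0.          0.        ]
{'time_s': 0.1, 'qpos': array([-1.36354976e+00,  3.00397315e-01,  1.52151072e+00, -4.71048817e-06,
        1.32067857e+00, -6.65940408e-02]), 'joint_vel': array([ 0.00133151, -0.00099326, -0.00252298, -0.00021074,  0.00010902,
       -0.00077152]), 'tau': array([-6.68748617e-04, -5.32647371e+01, -3.53284192e+01,  7.08742091e-02,
        2.35048332e-02, -6.08341861e-05]), 'ee_pos': array([ 0.14873103, -0.52947815,  0.40415646]), 'eef_rot': array([-3.14060060e+00, -6.15899053e-05,  2.73841744e-01]), 'force': array([ 0.11299426, -0.25094435,  0.02686522]), 'moment': array([0.0426785 , 0.01050613, 0.03179923]), 'grip_force': 0.0, 'grip_width': 0.09410775378469936}
```

View pics/a_top.png

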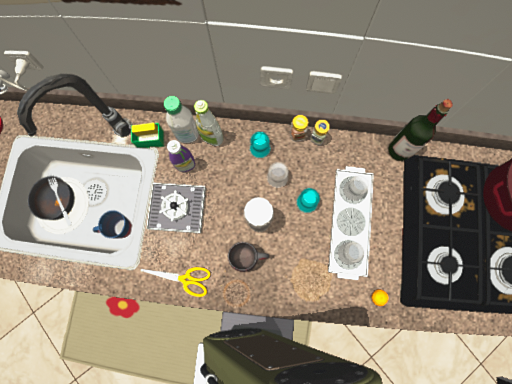

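View pics/a_side.png

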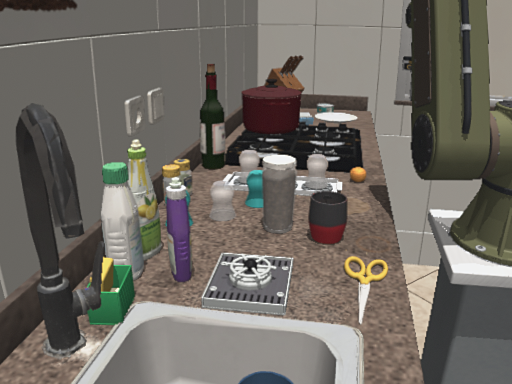

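Top view: the candidates for the glass are clear at (278,174), turquoise at (260,144) and (309,200), and clear in the tray at (354,187) and (349,253). The lone clear one at (278,174) fits (side view (222,200)). The star is at (176,206), the empty mat at (351,221), the jar at (259,212) and the mug at (244,257). Next I'll check these in close crops.

```bash
python3 - <<'E'
from h import *
r=pickle.load(open("a.pkl","rb"))
t=r["top"]["image"][:,:,::-1]; s=r["side"]["image"][:,:,::-1]
def cr(im,x,y,w,h,k): return cv2.resize(im[y:y+h,x:x+w],(w*k,h*k),interpolation=cv2.INTER_CUBIC)
A=np.vstack([np.hstack([cr(t,248,150,65,50,6),cr(t,144,180,65,50,6)]),np.hstack([cr(t,320,197,65,50,6),cr(s,190,165,65,50,6)])])
cv2.imwrite("pics/crop.png",A);print(A.shape)
E
```

```text
(600, 780, 3)
```

View pics/crop.png

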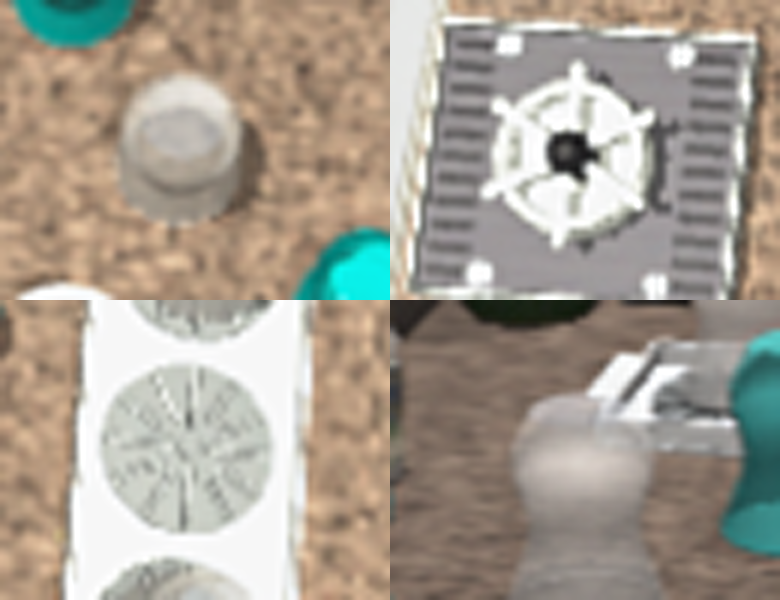

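Top left of the crop is the clear glass, which confirms the choice: outline x 120..242, y 72..225. Top right is the star, centred at (569,154). Bottom left is the mat, centred at (186,449). Bottom right is the glass in the side view, bulge axis at column 581 and foot top near row 395.

```bash
python3 - <<'E'
from h import *
from scipy.optimize import least_squares
r=pickle.load(open("a.pkl","rb")); T=r["top"];S=r["side"]
px=lambda x,y,ox,oy,X=0,Y=0:(ox+(x-X+.5)/6-.5,oy+(y-Y+.5)/6-.5)
star=at_z(T,*px(569,154,144,180,390,0),.044); mat=at_z(T,*px(186,449,320,197,0,300),.013)
print("star",star,"side proj",proj(S,star),"mat",mat, "radii",np.linalg.norm(at_z(T,*px(578,66,144,180,390,0),.044)-star),np.linalg.norm(at_z(T,*px(272,449,320,197,0,300),.013)-mat))
a=np.linspace(0,2*np.pi,60);C=np.c_[np.cos(a),np.sin(a),0*a]
def outl(c,x,y):
    P=np.vstack([[x,y,z]+R*C for z,R in((0,.0325),(.05,.0285),(.06,.0295),(.069,.0285),(.084,.0225))])
    return proj(c,P)
L,t0=px(120,72,248,150);R_,b=px(242,225,248,150)
sl,st=px(512,395,190,165,390,300);sr,_=px(650,0,190,165,390,300)
def f(p):
    o=outl(T,*p);s=outl(S,*p)
    top=s[60*2:]
    return [o[:,0].min()-L,o[:,0].max()-R_,o[:,1].min()-t0,o[:,1].max()-b,top[:,0].min()-sl,top[:,0].max()-sr,s[:,1].min()-st]
q=least_squares(f,at_z(T,278,174,.06)[:2]);print(q.x,np.round(q.fun,2))
def quick(u,v,z,n): 
    p=at_z(T,u,v,z); print(n,p, "side",proj(S,p))
quick(259,212,.163,"jar");quick(244,256,.097,"mug");quick(354,187,.09,"ga");quick(349,253,.09,"gb");quick(260,142,.084,"tq1");quick(309,199,.084,"tq2");quick(176,147,.16,"bot")
E
```

```text
star [0.52776525 0.27888252 0.044     ] side proj [[247.50761076 263.21887155]] mat [ 0.54176985 -0.24035702  0.013     ] radii 0.04375036912530068 0.04297883328647927
[ 0.65380069 -0.01246676] [-0.85  0.51  0.5   1.32 -1.63  0.26 -1.53]
jar [0.51372258 0.0270637  0.163     ] side [[277.68040167 158.04357967]]
mug [0.40381984 0.05534079 0.097     ] side [[326.46967973 194.83951259]]
ga [ 0.62586716 -0.22694813  0.09      ] side [[250.36723238 154.9543499 ]]
gb [ 0.44169389 -0.22314479  0.09      ] side [[317.10560836 159.2989441 ]]
tq1 [0.73208624 0.04907336 0.084     ] side [[180.1181464  188.77881092]]
tq2 [ 0.57940669 -0.10459663  0.084     ] side [[258.76068819 171.84230732]]
bot [0.66486079 0.26675002 0.16      ] side [[171.98381974 193.74866144]]
```

Request:
{"name": "servo_tool", "arguments": {"motion": [[0, 1, 1, 0, 0], [0, 3, 3, 0, 0], [0, 6, 6, 0, 0], [0, 9, 9, 0, 0], [0, 12, 12, 0, 0], [0, 15, 15, 0, 0], [0, 18, 18, 0, 0], [0, 21, 21, 0, 0], [0, 24, 24, 0, 0], [0, 27, 27, 0, 0], [0, 30, 30, 0, 0], [0, 33, 33, 0, 0], [0, 36, 37, 0, 0], [0, 39, 40, 0, 0], [0, 42, 43, 0, 0], [0, 45, 46, 0, 0], [0, 48, 49, 0, 0], [0, 49.5, 51, 0, 0], [0, 50.5, 51.7, 0, 0], [0, 50.5, 51.7, 0, 0]]}}

```text
time_s: 2.6
ee_pos: [0.6537, -0.0122, 0.4043]
eef_rot: [-3.141, 0.0, 0.274]
force: [0.5, -0.2, 0.4]
grip_width: 0.0939
grip_force: 0.0
```

Request:
{"name": "servo_tool", "arguments": {"motion": [[0, 0, 0, -1, 0], [0, 0, 0, -2.5, 0], [0, 0, 0, -4, 0], [0, 0, 0, -5.5, 0], [0, 0, 0, -6.5, 0], [0, 0, 0, -7, 0], [0, 0, 0, -7, 0], [0, 0, 0, -7, 0]]}}

```text
time_s: 3.6
ee_pos: [0.6538, -0.0125, 0.3352]
eef_rot: [3.141, -0.001, 0.274]
force: [-0.5, -0.2, 0.3]
grip_width: 0.0943
grip_force: 0.0
```

```bash
python3 - <<'E'
from h import *
r=snap("b")
t=r["top"]["image"][:,:,::-1]; s=r["side"]["image"][:,:,::-1]
def cr(im,x,y,w,h,k): return cv2.resize(im[y:y+h,x:x+w],(w*k,h*k),interpolation=cv2.INTER_CUBIC)
cv2.imwrite("pics/b.png",np.hstack([cr(s,165,110,130,150,3),cr(t,205,90,130,150,3)]))
from scipy.spatial.transform import Rotation as R
from station import ctrl
o=ctrl.get_obs();print(o["ee_pos"],o["eef_rot"],o["time_s"],o["qpos"])
# fingertip mid point and axis at tip and predicted glass foot in side
M=R.from_euler("xyz",o["eef_rot"]).as_matrix()
print(M[:,2]); g=np.array(o["ee_pos"])+.199*M[:,2]
for nm,p in(("tip",g),("tipL",g+.047*M[:,1]),("tipR",g-.047*M[:,1]),("foot",[.6538,-.0125,.084])):print(nm,p,proj(r["side"],p),proj(r["top"],p))
E
```

```text
[ 0.65374223 -0.01250921  0.33512645] [ 3.14135629e+00 -7.06740628e-04  2.73801143e-01] 3.7 [-7.51389751e-02  5.89202758e-01  1.27196725e+00  2.03708799e-05
  1.27967769e+00  1.22185045e+00]
[ 7.44326400e-04 -3.64644565e-05 -9.99999722e-01]
tip [ 0.65389035 -0.01251647  0.1361265 ] [[219.93967615 160.85130503]] [[279.48762093 164.26922236]]
tipL [ 0.66659881 -0.05776572  0.13613761] [[219.74068253 155.10885937]] [[296.65541626 161.55182792]]
tipR [0.64118189 0.03273278 0.13611539] [[220.15760955 167.09090616]] [[262.22841318 167.01444023]]
foot [0.6538, -0.0125, 0.084] [[220.50201981 182.05207678]] [[278.61153329 170.00752915]]
```

View pics/b.png

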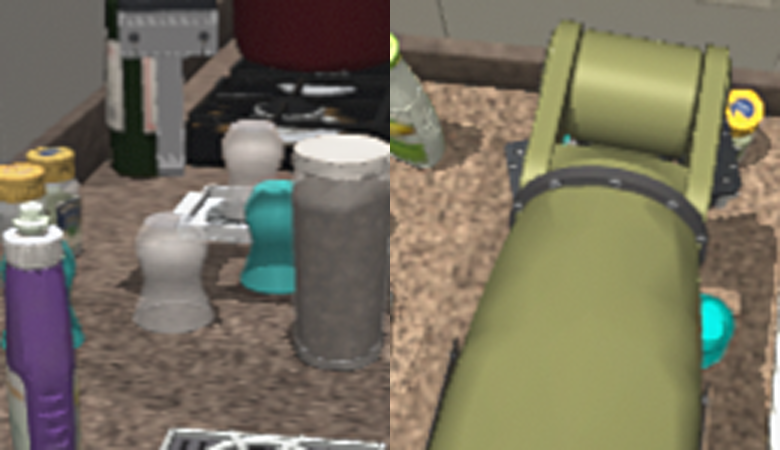

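Side view: finger axis at crop column 171, glass at 172–173, so they are aligned. I'll descend and grip.

Request:
{"name": "servo_tool", "arguments": {"motion": [[0, 0, 0, -1, 0], [0, 0, 0, -2.5, 0], [0, 0, 0, -4, 0], [0, 0, 0, -5.5, 0], [0, 0, 0, -7, 0], [0, 0, 0, -8.3, 0], [0, 0, 0, -9.2, 0], [0, 0, 0, -9.6, 0], [0, 0, 0, -9.6, 0], [0.3, 0, 0, -9.6, 0], [1, 0, 0, -9.6, 0], [1, 0, 0, -9.6, 0], [1, 0, 0, -9.6, 0], [1, 0, 0, -9.6, 0], [1, 0, 0, -9.6, 0], [1, 0, 0, -9.6, 0], [1, 0, 0, -9.6, 0]], "squeeze": 25}}

```text
time_s: 5.82
ee_pos: [0.6537, -0.0125, 0.2387]
eef_rot: [3.142, -0.0, 0.274]
force: [-0.6, 0.2, 0.9]
grip_width: 0.0593
grip_force: 25.0
```

Request:
{"name": "servo_tool", "arguments": {"motion": [[1, 0, 0, 0.5, 0], [1, 0, 0, 2, 0], [1, 0, 0, 4, 0], [1, 0, 0, 6.5, 0], [1, 0, 0, 9, 0], [1, 0, 0, 11.5, 0], [1, 0, 0, 14, 0], [1, 0, 0, 16, 0], [1, 0, 0, 17.5, 0], [1, 0, 0, 18, 0], [1, 0, 0, 18, 0]]}}

```text
time_s: 7.2
ee_pos: [0.6537, -0.0125, 0.4186]
eef_rot: [-3.142, 0.0, 0.274]
force: [-0.0, 0.0, -0.8]
grip_width: 0.0598
grip_force: 24.9
```

Request:
{"name": "servo_tool", "arguments": {"motion": [[1, -0.3, 0.6, 0, 0], [1, -1, 2.2, 0, 0], [1, -2, 4.5, 0, 0], [1, -3, 7, 0, 0], [1, -4.1, 9.5, 0, 0], [1, -5.2, 12, 0, 0], [1, -6.3, 14.5, 0, 0], [1, -7.4, 17, 0, 0], [1, -8.4, 19.5, 0, 0], [1, -9.5, 22, 0, 0], [1, -10.6, 24.5, 0, 0], [1, -11.6, 26.8, 0, 0], [1, -12.3, 28.4, 0, 0], [1, -12.6, 29.1, 0, 0], [1, -12.6, 29.1, 0, 0], [1, -12.6, 29.1, 0, 0]]}}

```text
time_s: 9.2
ee_pos: [0.528, 0.278, 0.4186]
eef_rot: [3.142, 0.0, 0.273]
force: [-0.1, 0.3, -0.5]
grip_width: 0.0591
grip_force: 24.9
```

Request:
{"name": "servo_tool", "arguments": {"motion": [[1, 0, 0, -0.5, 0], [1, 0, 0, -2, 0], [1, 0, 0, -4, 0], [1, 0, 0, -6, 0], [1, 0, 0, -8, 0], [1, 0, 0, -9.4, 0], [1, 0, 0, -10, 0], [1, 0, 0, -10, 0], [1, 0, 0, -10, 0]]}}

```text
time_s: 10.32
ee_pos: [0.5278, 0.2785, 0.3193]
eef_rot: [-3.141, -0.001, 0.274]
force: [0.1, 0.3, -0.3]
grip_width: 0.0592
grip_force: 24.9
```

```bash
python3 - <<'E'
from h import *
r=snap("c")
t=r["top"]["image"][:,:,::-1]; s=r["side"]["image"][:,:,::-1]
def cr(im,x,y,w,h,k): return cv2.resize(im[y:y+h,x:x+w],(w*k,h*k),interpolation=cv2.INTER_CUBIC)
cv2.imwrite("pics/c.png",np.hstack([cr(s,195,170,110,145,4),cr(t,315,160,80,145,4)]))
from station import ctrl
o=ctrl.get_obs();print(o["ee_pos"],o["eef_rot"],o["time_s"],o["force"],o["grip_width"])
p=o["ee_pos"]
for z in(-.239,-.155):
  for d in(-.0325,0,.0325):print(z,d,proj(r["side"],p+[d,0,z]))
E
```

```text
[0.52777235 0.27852455 0.31924304] [-3.14138909e+00 -1.02114956e-03  2.73778637e-01] 10.425 [ 0.09603283  0.48754942 -1.23984126] 0.059182483451992916
-0.239 -0.0325 [[265.99204728 246.54645399]]
-0.239 0 [[247.46589269 244.82868845]]
-0.239 0.0325 [[229.2124825  243.11163168]]
-0.155 -0.0325 [[266.58073207 201.25083588]]
-0.155 0 [[247.28475563 199.79594294]]
-0.155 0.0325 [[228.28839934 198.35935792]]
```

View pics/c.png

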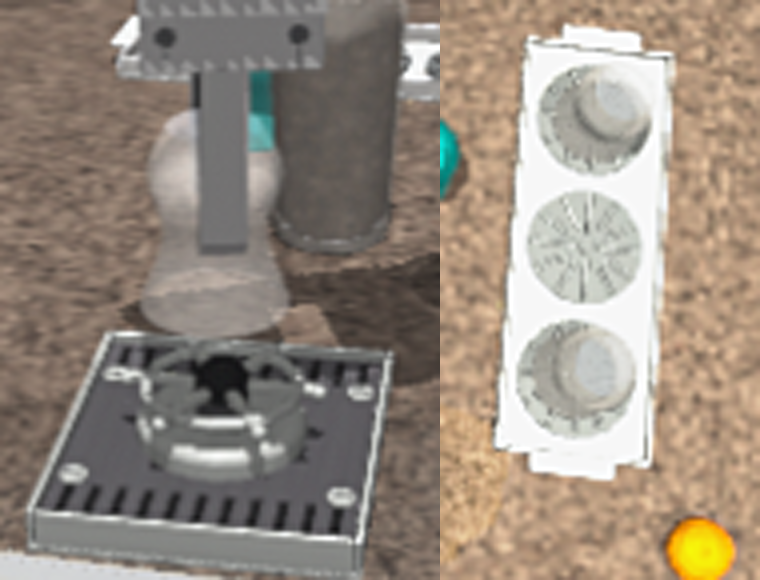

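Side view: glass mouth centred near crop (215,305) and star/nozzle near column 221, so the glass should go about 2–3 mm in −x. I'll check y from the tray corners in the side view: (110,333), (392,352), (362,543), (33,513).

```bash
python3 - <<'E'
from h import *
r=pickle.load(open("c.pkl","rb"));S=r["side"];T=r["top"]
px=lambda x,y:(195+(x+.5)/4-.5,170+(y+.5)/4-.5)
q=[at_z(S,*px(*k),.02) for k in((110,333),(392,352),(362,543),(33,513))]
print(np.round(q,4),np.mean(q,0),[np.linalg.norm(q[i]-q[i-1]) for i in range(4)])
# overlay: star circle & nozzle top for top-based estimate, mouth circle
a=np.linspace(0,2*np.pi,40);C=np.c_[np.cos(a),np.sin(a),0*a]
im=cv2.resize(S["image"][170:315,195:305,::-1],None,fx=5,fy=5,interpolation=cv2.INTER_CUBIC)
def dr(P,col):
    k=((proj(S,P)-[195,170]+.5)*5-.5).round().astype(int);cv2.polylines(im,[k],True,col,1)
s=np.array([.5278,.2789,.044]);dr(s+.043*C,(0,0,255));dr(s+[0,0,.01]+.0125*C,(0,255,255));dr(s-[0,0,.0165]+.038*C,(255,0,0))
dr(np.array([.5278,.2785,.0802])+.0325*C,(0,255,0));dr(np.array([.5278,.2785,.1642])+.0225*C,(0,255,0))
b=r["top"]["image"][:,:,::-1];b=cv2.resize(pickle.load(open("a.pkl","rb"))["top"]["image"][175:235,140:212,::-1],None,fx=3,fy=3)
cv2.imwrite("pics/d.png",im[:600]);print(im.shape)
E
```

```text
[[0.5931 0.2085 0.02  ]
 [0.4564 0.2005 0.02  ]
 [0.4497 0.3585 0.02  ]
 [0.5848 0.3641 0.02  ]] [0.52099121 0.28289239 0.02      ] [np.float64(0.1558585253029145), np.float64(0.13691877577155984), np.float64(0.15812405058822462), np.float64(0.13517345633188896)]
(725, 550, 3)
```

```bash
python3 -c "
import cv2;i=cv2.imread('pics/d.png');cv2.imwrite('pics/d2.png',i[120:720])"
```

```text
(no output)
```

View pics/d2.png

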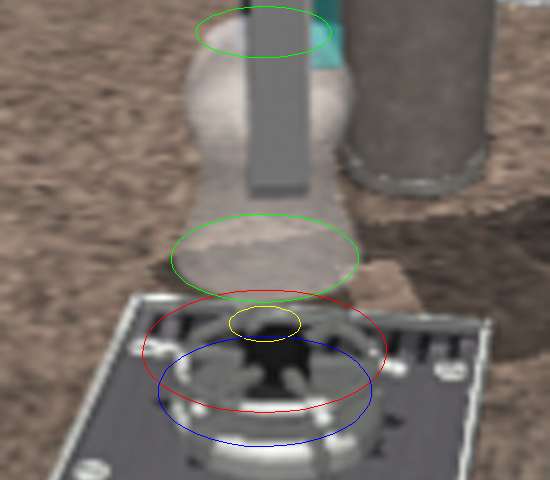

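Overlay: the observed star is right of and lower than the top-camera estimate, roughly −x 3–5 mm and +y about 4 mm. I'll compare the two cameras on the rinser.

```bash
python3 - <<'E'
from h import *
r=pickle.load(open("a.pkl","rb"));c=pickle.load(open("c.pkl","rb"))
a=np.linspace(0,2*np.pi,40);C=np.c_[np.cos(a),np.sin(a),0*a]
def pan(cam,x,y,w,h,k,s,yaw,off=(0,0)):
    im=cv2.resize(cam["image"][y:y+h,x:x+w,::-1],None,fx=k,fy=k,interpolation=cv2.INTER_CUBIC)
    def dr(P,col):
        q=((proj(cam,P)+off-[x,y]+.5)*k-.5).round().astype(int);cv2.polylines(im,[q],True,col,1)
    s=np.array([*s,0.]);dr(s+[0,0,.044]+.043*C,(0,0,255));dr(s+[0,0,.054]+.0125*C,(0,255,255));dr(s+[0,0,.0275]+.038*C,(255,0,0))
    Q=np.array([[.07,.08],[-.07,.08],[-.07,-.08],[.07,-.08]]);Rm=np.array([[np.cos(yaw),-np.sin(yaw)],[np.sin(yaw),np.cos(yaw)]])
    dr(s+np.c_[Q@Rm.T,np.full(4,.02)],(0,255,0)); return im
# yaw from side corners: +x edge direction (.1367,.008)
yaw=np.arctan2(.0068,.136)
A=pan(r["top"],142,175,72,64,6,(.5278,.2789),-yaw+2*yaw); B=pan(c["side"],200,245,96,70,4,(.521,.2829),yaw)
h=max(A.shape[0],B.shape[0]);f=lambda m:np.vstack([m,np.zeros((h-len(m),m.shape[1],3),np.uint8)])
M=np.hstack([f(A),f(B)])[:600,:800];cv2.imwrite("pics/e.png",M);print(M.shape)
E
```

```text
(384, 800, 3)
```

View pics/e.png

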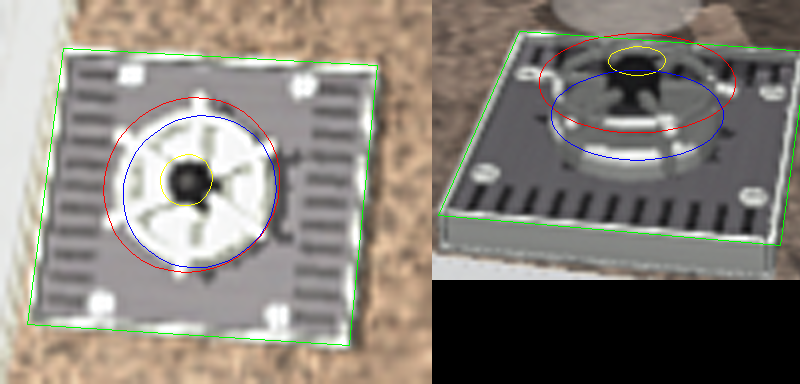

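The top camera puts the star at (.528,.279). The side camera, relative to the glass, puts it at about (.5225,.283). I'll take the middle, (.525,.281), which should be well inside 12 mm.

Request:
{"name": "servo_tool", "arguments": {"motion": [[1, -0.15, 0.1, 0, 0], [1, -0.3, 0.2, 0, 0], [1, -0.3, 0.2, -0.6, 0], [1, -0.3, 0.2, -1.4, 0], [1, -0.3, 0.2, -2.2, 0], [1, -0.3, 0.2, -2.8, 0], [1, -0.3, 0.2, -3.3, 0], [1, -0.3, 0.2, -3.7, 0], [1, -0.3, 0.2, -4.0, 0], [1, -0.3, 0.2, -4.0, 0], [1, -0.3, 0.2, -4.0, 0]]}}

```text
time_s: 11.8
ee_pos: [0.5248, 0.2805, 0.2789]
eef_rot: [-3.142, -0.0, 0.274]
force: [-0.9, -0.5, 1.9]
grip_width: 0.0593
grip_force: 25.0
```

Request:
{"name": "servo_tool", "arguments": {"motion": [[1, 0, 0, -0.2, 0], [1, 0, 0, -0.4, 0], [1, 0, 0, -0.6, 0], [1, 0, 0, -0.6, 0], [1, 0, 0, -0.6, 0]]}}

```text
time_s: 12.42
ee_pos: [0.5247, 0.2805, 0.2728]
eef_rot: [-3.142, -0.0, 0.274]
force: [-1.3, -0.9, 5.0]
grip_width: 0.0594
grip_force: 25.1
```

Request:
{"name": "servo_tool", "arguments": {"motion": [[1, 0, 0, -0.1, 0], [1, 0, 0, -0.15, 0], [1, 0, 0, -0.15, 0], [1, 0, 0, -0.15, 0]]}}

```text
time_s: 12.92
ee_pos: [0.5248, 0.2805, 0.2721]
eef_rot: [-3.141, -0.001, 0.274]
force: [-2.7, -2.0, 12.0]
grip_width: 0.0593
grip_force: 25.3
```

The star is on its stop at about 13 N. Hold for 2.5 s.

Request:
{"name": "servo_tool", "arguments": {"motion": [[1, 0, 0, 0, 0], [1, 0, 0, 0, 0], [1, 0, 0, 0, 0], [1, 0, 0, 0, 0], [1, 0, 0, 0, 0], [1, 0, 0, 0, 0], [1, 0, 0, 0, 0], [1, 0, 0, 0, 0], [1, 0, 0, 0, 0], [1, 0, 0, 0, 0], [1, 0, 0, 0, 0], [1, 0, 0, 0, 0], [1, 0, 0, 0, 0], [1, 0, 0, 0, 0], [1, 0, 0, 0, 0], [1, 0, 0, 0, 0], [1, 0, 0, 0, 0], [1, 0, 0, 0, 0], [1, 0, 0, 0, 0], [1, 0, 0, 0, 0]]}}

```text
time_s: 15.42
ee_pos: [0.5248, 0.2805, 0.2721]
eef_rot: [-3.141, -0.001, 0.274]
force: [-3.3, -1.9, 12.7]
grip_width: 0.0592
grip_force: 25.3
```

```bash
python3 - <<'E'
from h import *
r=snap("f")
s=r["side"]["image"][:,:,::-1]
i=cv2.resize(s[190:315,195:305],None,fx=4,fy=4,interpolation=cv2.INTER_CUBIC);cv2.imwrite("pics/f.png",i)
T=r["top"]
p=lambda x,y:at_z(T,315+(x-440+.5)/4-.5,160+(y+.5)/4-.5,.013)
# mats: free (584,246); a (594,118); b (576,379) from c.png
for k in((584,246),(594,118),(576,379)):print(p(*k))
E
```

```text
[ 0.54265215 -0.24043264  0.013     ]
[ 0.64080764 -0.24286367  0.013     ]
[ 0.44476924 -0.24024565  0.013     ]
```

View pics/f.png

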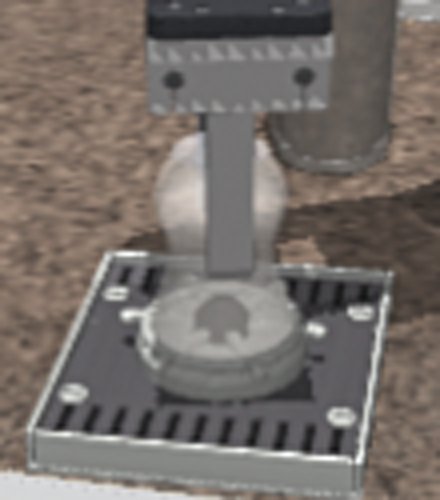

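The glass is centred on the fully lowered star: both at column 222, with the nozzle inside. Next I'll lift it and carry it over the jar.

Request:
{"name": "servo_tool", "arguments": {"motion": [[1, 0, 0, 0.3, 0], [1, 0, 0, 1, 0], [1, 0, 0, 2, 0], [1, 0, 0, 4, 0], [1, 0, 0, 6.5, 0], [1, 0, 0, 9, 0], [1, 0, 0, 12, 0], [1, 0, 0, 15, 0], [1, 0, 0, 17.5, 0], [1, 0, 0, 19, 0], [1, 0, 0, 20, 0], [1, 0, 0, 20, 0]]}}

```text
time_s: 17.02
ee_pos: [0.5247, 0.2805, 0.4712]
eef_rot: [-3.142, -0.0, 0.274]
force: [-0.6, 0.3, -1.0]
grip_width: 0.0596
grip_force: 24.9
```

Request:
{"name": "servo_tool", "arguments": {"motion": [[1, 0, -0.7, 0, 0], [1, 0.1, -2.2, 0, 0], [1, 0.2, -4.7, 0, 0], [1, 0.3, -7.7, 0, 0], [1, 0.4, -10.7, 0, 0], [1, 0.5, -13.7, 0, 0], [1, 0.6, -16.7, 0, 0], [1, 0.7, -19.7, 0, 0], [1, 0.8, -22.7, 0, 0], [1, 0.9, -25.7, 0, 0], [1, 1, -28.7, 0, 0], [1, 1.1, -31.7, 0, 0], [1, 1.2, -34.7, 0, 0], [1, 1.3, -37.7, 0, 0], [1, 1.4, -40.7, 0, 0], [1, 1.5, -43.7, 0, 0], [1, 1.6, -46.7, 0, 0], [1, 1.7, -49.4, 0, 0], [1, 1.8, -51.4, 0, 0], [1, 1.8, -52.1, 0, 0]]}}

```text
time_s: 19.52
ee_pos: [0.5424, -0.2417, 0.4708]
eef_rot: [-3.141, 0.0, 0.273]
force: [0.3, 0.3, -0.8]
grip_width: 0.0593
grip_force: 24.9
```

Request:
{"name": "servo_tool", "arguments": {"motion": [[1, 0, 0, 0, 0], [1, 0, 0, 0, 0], [1, 0, 0, -0.5, 0], [1, 0, 0, -2, 0], [1, 0, 0, -4, 0], [1, 0, 0, -6.5, 0], [1, 0, 0, -9, 0], [1, 0, 0, -11, 0], [1, 0, 0, -12, 0], [1, 0, 0, -12, 0], [1, 0, 0, -12, 0]]}}

```text
time_s: 20.9
ee_pos: [0.5428, -0.2405, 0.3519]
eef_rot: [3.141, -0.001, 0.274]
force: [0.5, 0.1, -0.6]
grip_width: 0.0597
grip_force: 24.9
```

```bash
python3 - <<'E'
from h import *
r=snap("g")
from station import ctrl
S=r["side"];o=ctrl.get_obs();print(o["ee_pos"],o["time_s"])
i=cv2.resize(S["image"][70:210,215:365,::-1],None,fx=4,fy=4,interpolation=cv2.INTER_CUBIC)
a=np.linspace(0,2*np.pi,40);C=np.c_[np.cos(a),np.sin(a),0*a]
def dr(P,col):
    q=((proj(S,P)-[215,70]+.5)*4-.5).round().astype(int);cv2.polylines(i,[q],True,col,1)
dr(np.array([.5425,-.241,.013])+.044*C,(0,0,255))
dr(np.array(o["ee_pos"])-[0,0,.239]+.0325*C,(0,255,0))
dr(np.array([.6408,-.241,.097])+.0225*C,(255,0,0));dr(np.array([.4448,-.241,.097])+.0225*C,(255,0,0))
dr(np.array([.6408,-.241,.013])+.0325*C,(255,0,0));dr(np.array([.4448,-.241,.013])+.0325*C,(255,0,0))
cv2.imwrite("pics/g.png",i)
E
```

```text
[ 0.54275068 -0.24052027  0.3518952 ] 21.0
```

View pics/g.png

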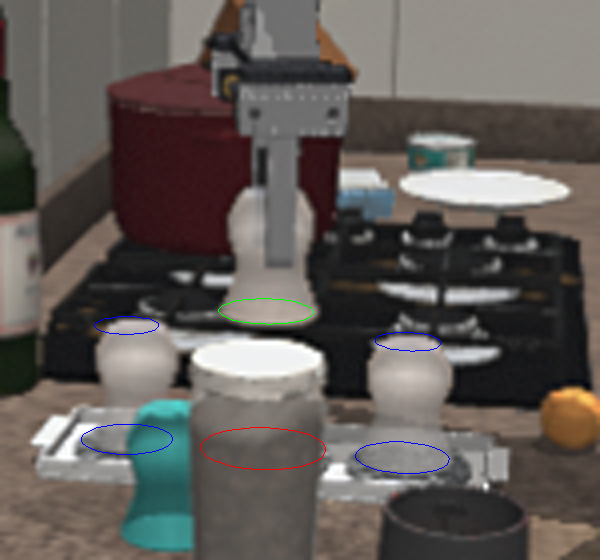

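Side view against the overlay: the neighbouring glasses sit about 3–5 mm further −x than drawn, and the held one about 2.5 mm. The net correction is −2 mm in x, and the heights and rows agree. I'll descend to put the rim at about 31 mm.

Request:
{"name": "servo_tool", "arguments": {"motion": [[1, -0.1, 0.05, -0.5, 0], [1, -0.2, 0.1, -1.5, 0], [1, -0.2, 0.1, -3, 0], [1, -0.2, 0.1, -4.5, 0], [1, -0.2, 0.1, -6, 0], [1, -0.2, 0.1, -7.2, 0], [1, -0.2, 0.1, -7.9, 0], [1, -0.2, 0.1, -8.2, 0], [1, -0.2, 0.1, -8.2, 0], [1, -0.2, 0.1, -8.2, 0], [1, -0.2, 0.1, -8.2, 0]]}}

```text
time_s: 22.38
ee_pos: [0.5407, -0.2395, 0.2695]
eef_rot: [3.141, -0.0, 0.274]
force: [1.1, -1.0, -0.9]
grip_width: 0.0592
grip_force: 24.9
```

```bash
python3 - <<'E'
from h import *
r=snap("h");S=r["side"];T=r["top"]
f=lambda c,x,y,w,h,k:cv2.resize(c["image"][y:y+h,x:x+w,::-1],None,fx=k,fy=k,interpolation=cv2.INTER_CUBIC)
A=f(S,220,100,130,100,4);B=f(T,310,150,70,100,4)
cv2.imwrite("pics/h.png",np.hstack([A,B]))
E
```

```text
(no output)
```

View pics/h.png

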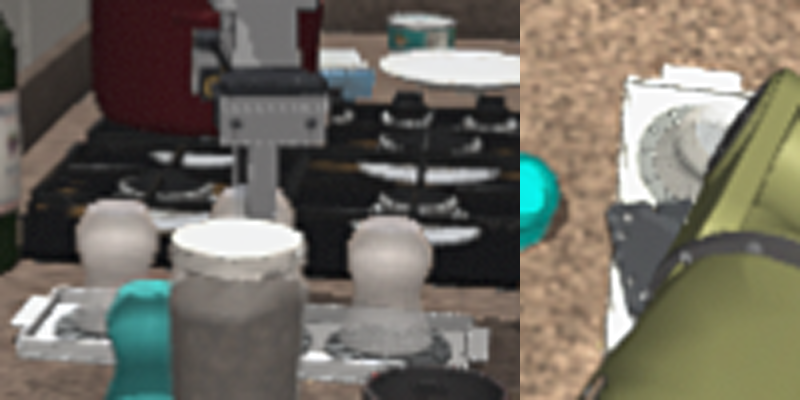

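The held glass is at column 252, midway between its neighbours at 117 and 390 (253.7). Nothing has been disturbed, so I'm handing in.

Request:
{"name": "servo_tool", "arguments": {"motion": [[1, 0, 0, 0, 0], [1, 0, 0, 0, 0], [1, 0, 0, 0, 0], [1, 0, 0, 0, 0]]}}

```text
time_s: 22.98
ee_pos: [0.5407, -0.2395, 0.2691]
eef_rot: [-3.142, -0.0, 0.274]
force: [0.9, -0.5, -0.2]
grip_width: 0.0595
grip_force: 24.9
```

```bash
python3 -c "
from station import ctrl
print(ctrl.hand_in())"
```

```text
the job is handed in; nothing more can be done
None
```

I rinsed the glass with the star held on its stop for about 2.5 s at roughly 13 N, and handed in at 23 s, still gripping it mouth down over the empty mat with its rim about 18 mm above it by calculation; the hand-in returned no verdict.

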